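Check a jewellery box under the height gauge

TASK

Close the lid of the blue enamelled jewellery box, then push the box along the bench under the red bar of the height gauge to check that it clears, and on until the whole box lies on the green card beyond the bar, lengthways along the card, still shut. Keep the box flat on the bench all the way, do not let it knock against the gauge, and leave the mug, jar, tape roll and ring stand alone.

Things in the scene. Friction and masses are not known exactly. Their poses are not given: they have to be found in the camera images.
- box_center (a point): Centre of the loose blue jewellery box (about 0.46 kg), 23 mm above its underside. It stands on the bench, 60 mm (its x) by 100 mm (its y, lengthways) by 46 mm high when shut: 40 mm walls and a 6 mm lid on top, set in 2 mm all round. It can be gripped across its 60 mm width. It may stand at up to 0.3 rad to the gauge at first.
- lid (a joint): Opening angle of the box's lid, rad: 0 shut, starts 0.45 to 0.95. Hinge along the box's y, 28 mm from the box centre to its -x side and 17 mm above the centre. The lid reaches 56 mm from the hinge to the +x side and is 6 mm thick. Stiff hinge (0.05 N m friction): it stays where left and goes down when pressed from above near its free edge with a few newtons.
- lid_edge (a point): Middle of the lid's free edge, half-way through its thickness, 56 mm from the hinge; it moves with the lid.
- gauge: Fixed height gauge: a red bar along its x on two steel posts; origin on the bench midway between them. The way through is along its y: box starts on the -y side, card on the +y side. 100 mm between the posts (14 mm square, centred at x = -57 and 57 mm); feet 5 mm high reach out to x = -98 and 98 mm.
- bar_mid (a point): Middle of the bar's underside, 51 mm above the bench: the height limit. The bar is 150 mm long, 14 mm along the gauge's y and 12 mm thick (its top is 63 mm above the bench).
- card: Green card flat on the bench beyond the bar, about 130 mm (its x) by 160 mm (its y, lengthways), under 1 mm thick and fixed, no obstacle; origin at its centre. It may lie some 30 mm to either side of the gauge's middle line and be turned slightly.
- mug: Blue dotted mug with pencils, 82 mm across, 95 mm high, pencils up to about 170 mm high; origin at the centre of its underside. To be left alone.
- jar: Amber jar with a red cap, 64 mm across, 85 mm high; origin under its centre. To be left alone.
- tape: Tape roll lying flat, 90 mm across, 24 mm high; origin under its centre. To be left alone.
- ringstand: Low black ring stand with two rings, 50 x 90 mm, about 50 mm high; origin under its centre. To be left alone.

How it is judged:
By the outcome, as a careful person would: the job done as asked, in the order asked, and still so for the second after the job is handed in, with the robot touching nothing.
It also fails if it takes over 58 s, if anything falls off the work surface, if the arm or the gripper's body presses on something with over 40 N, if the wrist force passes 120 N, or if a joint passes its speed limit or range.

ROBOT

A 6-joint arm with a two-finger parallel gripper is mounted at the origin on the work surface. World frame = base frame: x ahead of the robot, y to its left, z up, the work surface at z = 0. Lengths are in m, angles in rad, forces in N, time in s.
With the tool pointing down it reaches from about 0.225 to 0.875 m from the base axis. Payload 3.4 kg.
Tool frame: the origin (TCP) lies between the finger pads; the fingertips stand 11 mm ahead of it and the grasp point (between the pads) lies 8 mm behind it (arm.finger_overhang is the distance from the TCP to the fingertips, in m); z points along the fingers, y is the direction in which the jaws open and shut (so a half turn about z gives the same grasp; the last joint's range is limited). The gripper opens to 85 mm and grips with 20 to 120 N. Pads are 22 mm wide; open, the fingers measure 114 mm over their backs; the gripper's body (76 mm by 85 mm) begins 54 mm behind the grasp point. The pads swing forward as they close: fully open they stand 13 mm farther back than shut.
Start: joints at [-1.295, 0.276, 1.505, -0, 1.361, -0.121], TCP at [0.222, -0.53, 0.242] pointing down, gripper open.
Joint ranges: [-2.89, 2.89], [-0.75, 2.08], [0.22, 2.7], [-1.18, 4.32], [0.11, 2.71], [-2.7, 2.7]. Speed limits (rad/s): [2.57, 2.57, 3.14, 3.14, 3.14, 3.14].

INTERFACE

Orientations are given as [roll, pitch, yaw] about the fixed x, y, z axes, in that order (R = Rz(yaw) Ry(pitch) Rx(roll)).
In Python, from bench import arm gives the robot as it stands.
- The arm moves only by the tool carry_out, never from a script. Its argument "targets" is a list of rows, each an object of numbers: "wx", "wy", "wz": the turn, a rotation vector about the tool's x, y, z in degrees; "dx", "dy", "dz": the shift along the tool's x, y, z in cm; "grip": the gripper command: -1 is fully open, 1 is shut, values between are in proportion. In form: [{"wx": .., "wy": .., "wz": .., "dx": .., "dy": .., "dz": .., "grip": ..}, ...]. A call has 1 to 8 rows; each row is the pose to reach, as a shift and turn from the pose commanded when the call began, along the tool's axes at that moment; what a row does not reach only later rows make up. A row lasts 1/8 s, in which the tool goes at most 62.5 mm and 10.7 degrees, less where a joint would pass 70% of its speed; a pose out of reach is approached as far as the arm can. A call with a gripper value outside its range is refused whole. The fingers move at their own pace and stop on an object; the grip force is fixed at half the most. Time passes only in rows, so rows that repeat a pose let the fingers close. It gives the time, the measured TCP pose, the force and the opening at its end, in the units of the state.
- arm.get_obs(): the state, without advancing time (a new reading comes with each control period).
- arm.get_image(name): name is "scene" or "side" or "wrist"; returns a dict with "color" (384x512x3 uint8, red, green, blue), "z_map" (384x512 float32, m along the optical axis (not along the pixel's ray), 0 where there is no reading), "fx", "fy", "cx", "cy" (pixels), "R" (3x3) and "t" (3): a world point X has camera coordinates R X + t. Camera axes: x right, y down, z forward; pixel columns grow to the right and rows downward; lengths in m; the calibration is good to about 2 mm. A picture is of the moment at which its call begins.
- arm.job_done(): hands the job in, once; it reports no verdict.
Trained networks look in the newest picture that a camera, given by its name, has taken for a name from the list of things; names that differ only in an ending like _2 or _b are one class to them, and where a whole thing is asked for, a point or a joint stands for the part that bears it (a point fixed in the world has none). Each returns a list of dicts, best first, with "score" (0 to 1); they miss things now and then, are a little off and sometimes report something else, mostly with a low value. They report only what shows in the picture. A call takes as long as a camera call.
- arm.look_for(camera, name): "rect" ([left, top, width, height] in pixels, round what is visible of it).
- arm.landmark_of(camera, name): "centre" ([column, row] in pixels: a listed point, or the origin of a listed thing).
The state is a dict: "t": time; "qpos": joint angles; "joint_vel": joint speeds; "effort": joint torques, N m; "eef_pos": TCP position; "ee_rot": TCP orientation; "wrist_force": force on the tool from outside, world axes, zero at the start; "torque": the same for the moment, N m; "width": opening from 0.0 (shut) to 1.0 (fully open).
Only numpy, scipy, OpenCV 4.12 (cv2) and the standard library are available. Lean on these libraries where they do the work, as an engineer would, in place of code of your own. Each camera call takes 0.05 s, during which the arm holds its last target. There are 200 camera calls.

## Working session

There is one attempt and no reset: what is moved stays moved. The work goes in short steps, Python scripts to look and compute and a tool call to move; the robot and the scene stay as the last step left them, time stands still between calls to the robot, and variables do not carry over. Pictures are saved under pics/ and viewed, about 8 in all and at most 12, crops included, and the job is handed in when it is done.

Besides the shell and the picture viewer there is one more tool, called after "Request:" by a JSON object that holds its "op" and its "data". carry_out: Moves the arm, as the interface text tells. Its arguments: {"type":"object","properties":{"targets":{"type":"array","items":{"type":"object","properties":{"wx":{"type":"number"},"wy":{"type":"number"},"wz":{"type":"number"},"dx":{"type":"number"},"dy":{"type":"number"},"dz":{"type":"number"},"grip":{"type":"number"}}}}},"required":["targets"]}

```bash
ls; mkdir -p pics; cat > h.py <<'E'
import numpy as np, cv2
from bench import arm
def bp(im,c,z=None):
    u,v=c; R=np.array(im["R"]);t=np.array(im["t"])
    r=np.array([(u-im["cx"])/im["fx"],(v-im["cy"])/im["fy"],1.])
    o=-R.T@t; d=R.T@r
    if z is None:
        zz=im["z_map"][int(round(v)),int(round(u))]; return o+d*zz
    return o+d*(z-o[2])/d[2]
def cloud(im):
    v,u=np.mgrid[0:384,0:512]; z=im["z_map"]
    p=np.stack([(u-im["cx"])/im["fx"]*z,(v-im["cy"])/im["fy"]*z,z],-1)
    return (p-np.array(im["t"]))@np.array(im["R"])
def save(n,ims): cv2.imwrite("pics/"+n,cv2.cvtColor(np.hstack(ims),cv2.COLOR_RGB2BGR))
E
python3 - <<'E'
from h import *
np.set_printoptions(precision=4,suppress=True)
Z=dict(box_center=.023,gauge=0,bar_mid=.051,card=0,mug=0,jar=0,tape=0,ringstand=0,lid_edge=None)
for cam in("scene","side"):
    im=arm.get_image(cam); save(cam+"0.png",[im["color"]])
    print(cam,-np.array(im["R"]).T@np.array(im["t"]))
    for n,z in Z.items():
        for r in arm.landmark_of(cam,n)[:2]:
            print(n,r["score"],r["centre"],bp(im,r["centre"],z))
o=arm.get_obs();print(o["t"],o["eef_pos"],o["ee_rot"],o["wrist_force"],arm.finger_overhang)
E
```

```text
pics
scene [ 1.205  -0.7707  1.2979]
box_center 0.6 [209.8, 210.1] [ 0.4523 -0.1493  0.023 ]
box_center 0.42 [332.4, 213.8] [0.7758 0.1166 0.023 ]
gauge 0.54 [248.5, 186.1] [0.4663 0.0325 0.    ]
bar_mid 0.7 [249.9, 176.6] [0.4695 0.037  0.051 ]
card 0.95 [280.2, 159.3] [0.4672 0.2123 0.    ]
mug 0.85 [124.5, 247.2] [ 0.3381 -0.4305  0.    ]
jar 0.53 [274.7, 115.0] [0.2889 0.3922 0.    ]
tape 0.56 [328.4, 212.0] [0.753  0.1298 0.    ]
tape 0.21 [208.8, 206.8] [ 0.4258 -0.1302  0.    ]
ringstand 0.89 [281.3, 263.1] [ 0.7602 -0.1369  0.    ]
ringstand 0.49 [330.6, 213.6] [0.7628 0.1292 0.    ]
lid_edge 0.54 [247.8, 184.2] [0.4587 0.0371 0.0006]
lid_edge 0.52 [209.8, 202.2] [ 0.4515 -0.1446  0.0616]
side [0.3358 1.0452 1.0234]
box_center 0.94 [286.0, 188.6] [ 0.452  -0.1437  0.023 ]
gauge 0.57 [274.7, 226.6] [0.465  0.0192 0.    ]
bar_mid 0.71 [275.1, 216.2] [0.4642 0.0255 0.051 ]
card 0.71 [259.1, 276.4] [0.4783 0.224  0.    ]
mug 0.8 [328.1, 147.7] [ 0.3286 -0.4409  0.    ]
jar 0.82 [324.8, 338.5] [0.2821 0.3892 0.    ]
jar 0.74 [261.2, 274.7] [0.4735 0.2169 0.    ]
tape 0.78 [173.5, 241.6] [0.7576 0.1382 0.    ]
ringstand 0.63 [192.4, 186.1] [ 0.7751 -0.1264  0.    ]
lid_edge 0.71 [281.5, 173.7] [ 0.4762 -0.2029  0.0373]
1.0 [ 0.2222 -0.5304  0.2423] [ 3.1415 -0.      0.3968] [ 0.5257 -0.5979 -0.552 ] 0.011
```

```bash
python3 - <<'E'
import cv2
a=cv2.imread("pics/scene0.png")[90:310,90:390];b=cv2.imread("pics/side0.png")[120:380,140:380]
cv2.imwrite("pics/s1.png",cv2.resize(a,None,fx=2.6,fy=2.6,interpolation=2))
cv2.imwrite("pics/s2.png",cv2.resize(b,None,fx=2.3,fy=2.3,interpolation=2))
E
```

```text
(no output)
```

View pics/s1.png

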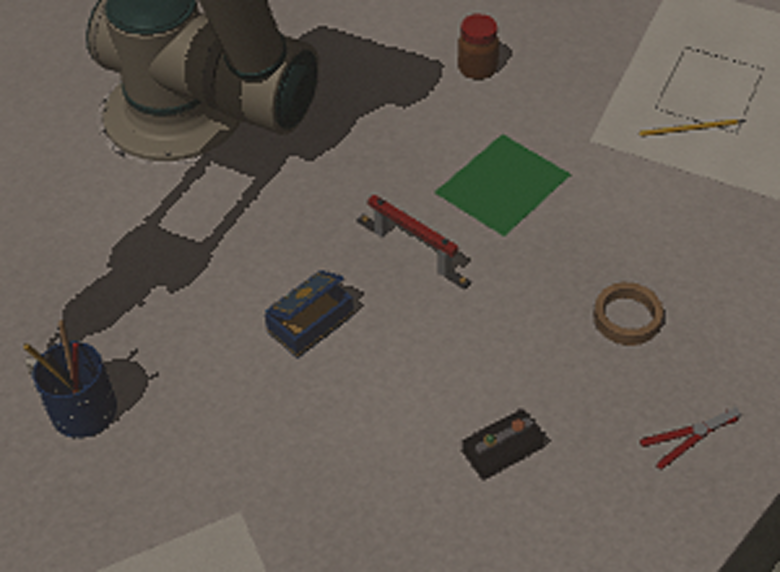

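View pics/s2.png

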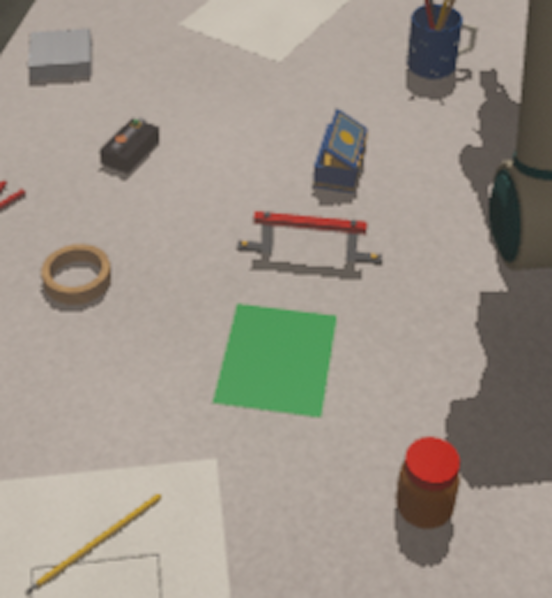

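```bash
cat > m.py <<'E'
from h import *
np.set_printoptions(precision=4,suppress=True)
def hsvpts(cam,lo,hi,zlo,zhi,xr=(.3,.65),yr=(-.3,.4)):
    im=arm.get_image(cam); P=cloud(im); h=cv2.cvtColor(im["color"],cv2.COLOR_RGB2HSV)
    m=(cv2.inRange(h,np.array(lo),np.array(hi))>0)&(im["z_map"]>0)
    P=P[m]; k=(P[:,2]>zlo)&(P[:,2]<zhi)&(P[:,0]>xr[0])&(P[:,0]<xr[1])&(P[:,1]>yr[0])&(P[:,1]<yr[1])
    return P[k]
def rect(P):
    (c,s,a)=cv2.minAreaRect(P[:,:2].astype(np.float32)*1000)
    return np.round(c,1),np.round(s,1),round(a,2)
E
python3 - <<'E'
from m import *
for cam in("scene","side"):
    print(cam)
    g=hsvpts(cam,(45,80,30),(80,255,255),-.02,.02); print("card",len(g),rect(g),g[:,2].mean())
    b=hsvpts(cam,(0,120,50),(8,255,255),.035,.08,yr=(-.05,.1)); print("bar",len(b),rect(b),np.percentile(b[:,2],[5,50,95]))
    im=arm.get_image(cam);P=cloud(im);k=(abs(P[...,0]-.455)<.08)&(abs(P[...,1]+.147)<.09)&(P[...,2]>.006)
    q=P[k];print("box",len(q),rect(q),np.percentile(q[:,2],[5,50,95,99.5]))
    np.save(cam+"_box.npy",q)
    w=q[(q[:,2]<.036)];print("low",len(w),rect(w))
    t=q[q[:,2]>.047];
    if len(t)>10:
        c=t.mean(0);u,s,v=np.linalg.svd(t-c);n=v[2]*np.sign(v[2,2]);print("lid plane",len(t),c,n,"ang",np.arctan2(np.hypot(n[0],n[1]),n[2]),"dir",np.degrees(np.arctan2(n[1],n[0])),"res",s[2]/len(t)**.5,t[:,:2].min(0),t[:,:2].max(0),t[:,2].max())
E
```

```text
scene
card 1019 (array([476.3, 218.8]), array([133., 167.]), 0.49) -0.002253615106998177
bar 170 (array([465.4,  32.7]), array([152.2,  21.5]), 2.8) [0.0499 0.0591 0.0635]
box 591 (array([ 448.4, -152.3]), array([103.6,  67.1]), 86.74) [0.0072 0.035  0.0712 0.075 ]
low 307 (array([ 450.3, -152.3]), array([103.7,  63.1]), 86.58)
lid plane 210 [ 0.4479 -0.154   0.0619] [-0.488   0.0261  0.8725] ang 0.5105813563368615 dir 176.94360225727792 res 0.0020593920148089242 [ 0.42   -0.2011] [ 0.4714 -0.1032] 0.07640542509603024
side
card 1952 (array([476.2, 218.5]), array([127.7, 162.2]), 1.55) -5.225773746077422e-05
bar 196 (array([465.2,  33.9]), array([143.7,  21.7]), 3.79) [0.0569 0.0619 0.066 ]
box 578 (array([ 457.9, -129.9]), array([143.4,  85.7]), 78.7) [0.0085 0.047  0.0715 0.0762]
low 193 (array([ 464.7, -130.3]), array([130.5,  90.7]), 86.5)
lid plane 289 [ 0.4448 -0.1438  0.0613] [-0.5038  0.0316  0.8633] ang 0.5291109353576321 dir 176.41584150390224 res 0.0022204449275988894 [ 0.4175 -0.1986] [ 0.4691 -0.0956] 0.08034507230953392
```

```bash
cat >> m.py <<'E'
from scipy.spatial.transform import Rotation as Ro
def row(tgt,yaw,frm=None):
    o=arm.get_obs(); p,e=frm or (o["eef_pos"],o["ee_rot"])
    R0=Ro.from_euler("xyz",e); R1=Ro.from_euler("xyz",[np.pi,0,np.radians(yaw)])
    print("from",np.array(p),np.degrees(e),"t",o["t"],"F",o["wrist_force"],"w",o["width"])
    print("d cm",R0.inv().apply(np.array(tgt)-p)*100,"w deg",np.degrees((R0.inv()*R1).as_rotvec()))
E
python3 -c "
from m import *
row([.462,-.150,.242],86.8)"
```

```text
from [ 0.2222 -0.5304  0.2423] [179.9956   0.0008  22.7333] t 1.3 F [-0.3549  0.1029  0.1214] w 1.001196837121302
d cm [ 36.8143 -25.8138   0.0302] w deg [  0.0035   0.0032 -64.0667]
```

Request:
{"op": "carry_out", "data": {"targets": [{"dx": 36.8,"dy": -25.8,"wz": -64.1,"grip": 1},{"dx": 36.8,"dy": -25.8,"wz": -64.1,"grip": 1},{"dx": 36.8,"dy": -25.8,"wz": -64.1,"grip": 1},{"dx": 36.8,"dy": -25.8,"wz": -64.1,"grip": 1},{"dx": 36.8,"dy": -25.8,"wz": -64.1,"grip": 1},{"dx": 36.8,"dy": -25.8,"wz": -64.1,"grip": 1},{"dx": 36.8,"dy": -25.8,"wz": -64.1,"grip": 1},{"dx": 36.8,"dy": -25.8,"wz": -64.1,"grip": 1}]}}

```text
$.targets[0]: bad value
```

Request:
{"op": "carry_out", "data": {"targets": [{"grip": 1},{"dz": 5,"grip": 1},{"dz": 10,"grip": 1},{"dz": 13,"grip": 1},{"dz": 13,"grip": 1}]}}

```text
$.targets[0]: bad value
```

```bash
python3 -c "
from m import *
row([.462,-.150,.057],86.8)"
```

```text
from [ 0.2222 -0.5304  0.2423] [179.9956   0.0008  22.7333] t 1.3 F [-0.3549  0.1029  0.1214] w 1.001196837121302
d cm [ 36.8146 -25.8153  18.5302] w deg [  0.0035   0.0032 -64.0667]
```

Request:
{"op": "carry_out", "data": {"targets": [{"wx": 0,"wy": 0,"wz": -64.1,"dx": 36.8,"dy": -25.8,"dz": 0,"grip": 1},{"wx": 0,"wy": 0,"wz": -64.1,"dx": 36.8,"dy": -25.8,"dz": 0,"grip": 1},{"wx": 0,"wy": 0,"wz": -64.1,"dx": 36.8,"dy": -25.8,"dz": 0,"grip": 1},{"wx": 0,"wy": 0,"wz": -64.1,"dx": 36.8,"dy": -25.8,"dz": 0,"grip": 1},{"wx": 0,"wy": 0,"wz": -64.1,"dx": 36.8,"dy": -25.8,"dz": 0,"grip": 1},{"wx": 0,"wy": 0,"wz": -64.1,"dx": 36.8,"dy": -25.8,"dz": 0,"grip": 1},{"wx": 0,"wy": 0,"wz": -64.1,"dx": 36.8,"dy": -25.8,"dz": 0,"grip": 1},{"wx": 0,"wy": 0,"wz": -64.1,"dx": 36.8,"dy": -25.8,"dz": 0,"grip": 1}]}}

```text
t: 2.3
eef_pos: [0.4633, -0.147, 0.2424]
ee_rot: [3.141, -0.001, 1.521]
wrist_force: [0.2, -0.2, 0.2]
width: -0.003
```

Request:
{"op": "carry_out", "data": {"targets": [{"wx": 0,"wy": 0,"wz": 0,"dx": 0,"dy": 0,"dz": 5,"grip": 1},{"wx": 0,"wy": 0,"wz": 0,"dx": 0,"dy": 0,"dz": 10,"grip": 1},{"wx": 0,"wy": 0,"wz": 0,"dx": 0,"dy": 0,"dz": 14,"grip": 1},{"wx": 0,"wy": 0,"wz": 0,"dx": 0,"dy": 0,"dz": 14,"grip": 1}]}}

```text
t: 2.8
eef_pos: [0.4593, -0.15, 0.0999]
ee_rot: [-3.135, -0.002, 1.515]
wrist_force: [-0.5, -0.1, 0.0]
width: 0.003
```

Request:
{"op": "carry_out", "data": {"targets": [{"wx": 0,"wy": 0,"wz": 0,"dx": 0,"dy": 0,"dz": 0.6,"grip": 1},{"wx": 0,"wy": 0,"wz": 0,"dx": 0,"dy": 0,"dz": 1.2,"grip": 1},{"wx": 0,"wy": 0,"wz": 0,"dx": 0,"dy": 0,"dz": 1.8,"grip": 1},{"wx": 0,"wy": 0,"wz": 0,"dx": 0,"dy": 0,"dz": 2.4,"grip": 1}]}}

```text
t: 3.3
eef_pos: [0.4632, -0.1507, 0.0789]
ee_rot: [3.138, 0.001, 1.516]
wrist_force: [1.9, -0.2, 2.2]
width: 0.001
```

Request:
{"op": "carry_out", "data": {"targets": [{"wx": 0,"wy": 0,"wz": 0,"dx": 0,"dy": 0,"dz": 0.4,"grip": 1},{"wx": 0,"wy": 0,"wz": 0,"dx": 0,"dy": 0,"dz": 0.8,"grip": 1},{"wx": 0,"wy": 0,"wz": 0,"dx": 0,"dy": 0,"dz": 1.2,"grip": 1},{"wx": 0,"wy": 0,"wz": 0,"dx": 0,"dy": 0,"dz": 1.5,"grip": 1}]}}

```text
t: 3.8
eef_pos: [0.4619, -0.1501, 0.063]
ee_rot: [-3.141, -0.0, 1.516]
wrist_force: [1.3, -0.1, 1.2]
width: 0.002
```

Request:
{"op": "carry_out", "data": {"targets": [{"wx": 0,"wy": 0,"wz": 0,"dx": 0,"dy": 0,"dz": 0.3,"grip": 1},{"wx": 0,"wy": 0,"wz": 0,"dx": 0,"dy": 0,"dz": 0.6,"grip": 1},{"wx": 0,"wy": 0,"wz": 0,"dx": 0,"dy": 0,"dz": 0.6,"grip": 1}]}}

```text
t: 4.18
eef_pos: [0.4617, -0.1501, 0.0571]
ee_rot: [-3.141, -0.0, 1.516]
wrist_force: [-0.5, 0.7, 0.2]
width: -0.005
```

Request:
{"op": "carry_out", "data": {"targets": [{"wx": 0,"wy": 0,"wz": 0,"dx": 0,"dy": 0,"dz": 0.1,"grip": 1},{"wx": 0,"wy": 0,"wz": 0,"dx": 0,"dy": 0,"dz": 0.1,"grip": 1}]}}

```text
t: 4.42
eef_pos: [0.4617, -0.1501, 0.0569]
ee_rot: [-3.141, 0.0, 1.516]
wrist_force: [-1.3, 0.6, 6.7]
width: 0.003
```

Request:
{"op": "carry_out", "data": {"targets": [{"wx": 0,"wy": 0,"wz": 0,"dx": 0,"dy": 0,"dz": 0.1,"grip": 1},{"wx": 0,"wy": 0,"wz": 0,"dx": 0,"dy": 0,"dz": 0.1,"grip": 1},{"wx": 0,"wy": 0,"wz": 0,"dx": 0,"dy": 0,"dz": -6,"grip": -1},{"wx": 0,"wy": 0,"wz": 0,"dx": -6,"dy": 0,"dz": -10,"grip": -1},{"wx": 0,"wy": 0,"wz": 0,"dx": -10,"dy": 0,"dz": -14,"grip": -1},{"wx": 0,"wy": 0,"wz": 0,"dx": -10,"dy": 0,"dz": -14,"grip": -1}]}}

```text
t: 5.18
eef_pos: [0.458, -0.2541, 0.1996]
ee_rot: [3.135, 0.005, 1.512]
wrist_force: [1.0, -0.2, -0.4]
width: 0.842
```

```bash
cat > chk.py <<'E'
from m import *
import sys
cx,cy=float(sys.argv[1]),float(sys.argv[2]); ims=[]
for cam in("scene","side"):
    im=arm.get_image(cam);P=cloud(im);k=(abs(P[...,0]-cx)<.06)&(abs(P[...,1]-cy)<.08)&(P[...,2]>.008)&(P[...,2]<.056)&(im["z_map"]>0)
    q=P[k];print(cam,len(q),"all",rect(q),np.percentile(q[:,2],[50,90,99]))
    t=q[q[:,2]>.042]
    if len(t)>20:
        c=t.mean(0);u,s,v=np.linalg.svd(t-c);print(" top",len(t),rect(t),c,"n",v[2]*np.sign(v[2,2]))
    for r in arm.landmark_of(cam,"box_center")[:1]: print(" lm",r["score"],bp(im,r["centre"],.023))
    c0=np.array(im["R"])@[cx,cy,.02]+im["t"];u=int(c0[0]/c0[2]*im["fx"]+im["cx"]);w=int(c0[1]/c0[2]*im["fy"]+im["cy"])
    ims.append(cv2.resize(im["color"][max(w-60,0):w+60,max(u-65,0):u+65],(390,360)))
save(sys.argv[3],ims)
E
python3 chk.py .45 -.15 closed.png; python3 -c "
from m import *
row([.448,-.185,.15],87)"
```

```text
scene 608 all (array([ 448. , -151.6]), array([104.4,  68.2]), 86.65) [0.041  0.0464 0.0493]
 top 265 (array([ 448.7, -153.4]), array([99.2, 60.5]), 86.89) [ 0.4505 -0.1547  0.0449] n [-0.0097  0.006   0.9999]
 lm 0.79 [ 0.4514 -0.1455  0.023 ]
side 515 all (array([ 447.4, -145.2]), array([105.4,  62.4]), 86.4) [0.0437 0.0477 0.0507]
 top 311 (array([ 446.6, -145.7]), array([104.7,  59.1]), 87.7) [ 0.448  -0.1438  0.0459] n [-0.0003 -0.0033  1.    ]
 lm 0.68 [ 0.4556 -0.1398  0.023 ]
from [ 0.4553 -0.2485  0.1949] [-179.8362   -0.1383   86.8513] t 5.375 F [-0.0824  0.5396  0.4224] w 1.0004747093165363
d cm [ 6.2881 -1.0649  4.5041] w deg [-0.1636 -0.1385 -0.1485]
```

View pics/closed.png

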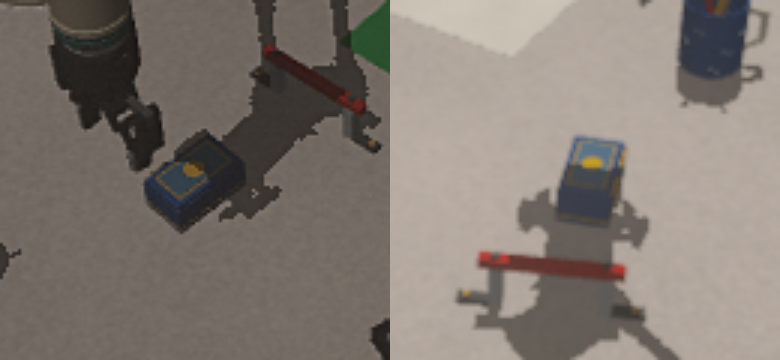

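Request:
{"op": "carry_out", "data": {"targets": [{"wx": 0,"wy": 0,"wz": 0,"dx": 6.4,"dy": -1.0,"dz": 4,"grip": -1},{"wx": 0,"wy": 0,"wz": 0,"dx": 6.4,"dy": -1.0,"dz": 8,"grip": -1},{"wx": 0,"wy": 0,"wz": 0,"dx": 6.4,"dy": -1.0,"dz": 10,"grip": -1},{"wx": 0,"wy": 0,"wz": 0,"dx": 6.4,"dy": -1.0,"dz": 10,"grip": -1}]}}

```text
t: 5.88
eef_pos: [0.4477, -0.183, 0.0938]
ee_rot: [-3.135, -0.003, 1.517]
wrist_force: [-1.0, 1.3, -0.2]
width: 1.001
```

```bash
python3 -c "
from m import *
im=arm.get_image('wrist');save('wr.png',[im['color']])
row([.4477,-.184,.017],87)"
```

```text
from [ 0.4491 -0.1841  0.0952] [-179.8265   -0.0942   86.913 ] t 5.925 F [ 0.4235 -0.2514  0.7672] w 1.002491042092054
d cm [-0.0075 -0.1134  7.82  ] w deg [-0.1734 -0.0943 -0.0869]
```

View pics/wr.png

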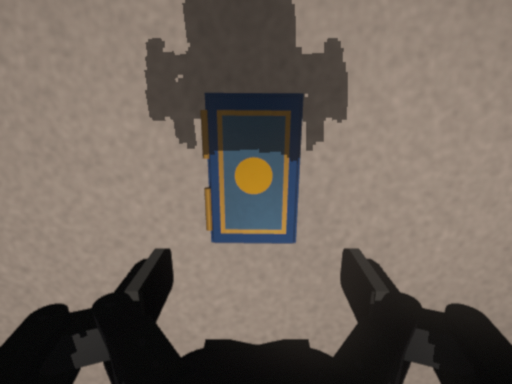

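Request:
{"op": "carry_out", "data": {"targets": [{"wx": 0,"wy": 0,"wz": 0,"dx": 0,"dy": -0.1,"dz": 4,"grip": -1},{"wx": 0,"wy": 0,"wz": 0,"dx": 0,"dy": -0.1,"dz": 6.5,"grip": -1},{"wx": 0,"wy": 0,"wz": 0,"dx": 0,"dy": -0.1,"dz": 7.8,"grip": -1},{"wx": 0,"wy": 0,"wz": 0,"dx": 0,"dy": -0.1,"dz": 7.8,"grip": -1}]}}

```text
t: 6.42
eef_pos: [0.4491, -0.1855, 0.0183]
ee_rot: [-3.141, -0.0, 1.516]
wrist_force: [-0.1, 0.1, 0.1]
width: 1.0
```

Request:
{"op": "carry_out", "data": {"targets": [{"wx": 0,"wy": 0,"wz": 0,"dx": 0,"dy": 0,"dz": 0,"grip": 0.1},{"wx": 0,"wy": 0,"wz": 0,"dx": 0,"dy": 0,"dz": 0,"grip": 0.1},{"wx": 0,"wy": 0,"wz": 0,"dx": 0,"dy": 0,"dz": 0,"grip": 0.1},{"wx": 0,"wy": 0,"wz": 0,"dx": 0,"dy": 0,"dz": 0,"grip": 0.1}]}}

```text
t: 6.92
eef_pos: [0.4487, -0.1858, 0.0197]
ee_rot: [3.141, 0.001, 1.516]
wrist_force: [-2.4, -0.4, 5.5]
width: 0.694
```

```bash
python3 -c "
from m import *
row([.4477,-.184,.017],93.3)"; python3 chk.py .45 -.15 g.png
```

```text
from [ 0.4487 -0.1858  0.0197] [179.9892   0.0605  86.8878] t 6.925 F [-2.3845 -0.4234  5.457 ] w 0.6944742973182141
d cm [ 0.1778 -0.1136  0.2656] w deg [ 0.0074  0.0611 -6.4122]
scene 393 all (array([ 446.8, -153.2]), array([ 92.8, 101.9]), 0.47) [0.0406 0.0474 0.053 ]
 top 163 (array([ 447.2, -152.4]), array([96.8, 90.1]), 87.96) [ 0.45   -0.1487  0.0457] n [-0.0092  0.0164  0.9998]
 lm 0.79 [ 0.4503 -0.143   0.023 ]
side 570 all (array([ 450.9, -145.8]), array([ 89.3, 109.1]), 0.91) [0.0433 0.0478 0.0527]
 top 329 (array([ 451.8, -145.9]), array([103. ,  89.1]), 89.75) [ 0.4506 -0.1465  0.0459] n [-0.0133  0.0094  0.9999]
 lm 0.67 [ 0.4544 -0.1411  0.023 ]
```

Request:
{"op": "carry_out", "data": {"targets": [{"wx": 0,"wy": 0,"wz": -0.8,"dx": 0.8,"dy": 0,"dz": 0,"grip": 0.1},{"wx": 0,"wy": 0,"wz": -1.6,"dx": 2,"dy": 0.1,"dz": 0,"grip": 0.1},{"wx": 0,"wy": 0,"wz": -2.4,"dx": 3.4,"dy": 0.2,"dz": 0,"grip": 0.1},{"wx": 0,"wy": 0,"wz": -3.2,"dx": 4.8,"dy": 0.3,"dz": 0,"grip": 0.1},{"wx": 0,"wy": 0,"wz": -4.2,"dx": 6.2,"dy": 0.5,"dz": 0,"grip": 0.1},{"wx": 0,"wy": 0,"wz": -5.2,"dx": 7.6,"dy": 0.6,"dz": 0,"grip": 0.1},{"wx": 0,"wy": 0,"wz": -6.4,"dx": 8.8,"dy": 0.7,"dz": 0,"grip": 0.1},{"wx": 0,"wy": 0,"wz": -6.4,"dx": 9,"dy": 0.8,"dz": 0,"grip": 0.1}]}}

```text
t: 8.12
eef_pos: [0.463, -0.0968, 0.0197]
ee_rot: [3.139, 0.003, 1.631]
wrist_force: [-1.9, -6.3, 7.0]
width: 0.694
```

```bash
python3 -c "
from m import *
row([.467,.001,.017],93.3)"; python3 chk.py .455 -.055 mid.png
```

```text
from [ 0.463  -0.0968  0.0197] [179.8674   0.1948  93.4421] t 8.125 F [-1.9075 -6.2596  6.9934] w 0.6935501897380186
d cm [9.7427 0.9832 0.2394] w deg [0.1328 0.1946 0.1423]
scene 373 all (array([455.1, -46.2]), array([142.1, 117.3]), 89.97) [0.0409 0.0495 0.0555]
 top 166 (array([455.1, -44.8]), array([139.3, 117.3]), 89.97) [ 0.4567 -0.0526  0.0469] n [ 0.0356 -0.0219  0.9991]
 lm 0.68 [ 0.4614 -0.0536  0.023 ]
side 525 all (array([459.8, -57.6]), array([ 97.1, 105. ]), 5.1) [0.0443 0.048  0.0538]
 top 372 (array([463. , -57.8]), array([101.5,  96.8]), 89.74) [ 0.4598 -0.0575  0.0458] n [ 0.0004 -0.      1.    ]
 lm 0.98 [ 0.4654 -0.0655  0.023 ]
```

View pics/mid.png

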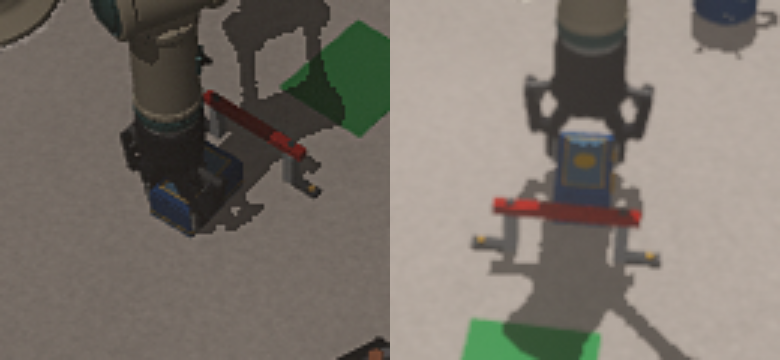

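Request:
{"op": "carry_out", "data": {"targets": [{"wx": 0,"wy": 0,"wz": 0,"dx": 0.5,"dy": 0.4,"dz": 0,"grip": 0.1},{"wx": 0,"wy": 0,"wz": 0,"dx": 1,"dy": 0.8,"dz": 0,"grip": 0.1},{"wx": 0,"wy": 0,"wz": 0,"dx": 1.5,"dy": 1,"dz": 0,"grip": 0.1},{"wx": 0,"wy": 0,"wz": 0,"dx": 1.5,"dy": 1,"dz": 0,"grip": 0.1}]}}

```text
t: 8.82
eef_pos: [0.4717, -0.0812, 0.0197]
ee_rot: [3.14, 0.002, 1.63]
wrist_force: [-2.1, -4.1, 8.5]
width: 0.697
```

```bash
python3 chk.py .468 -.04 pre.png >/dev/null; python3 - <<'E'
from m import *
row([.467,.001,.017],93.3)
for cam in("scene","side"):
    b=hsvpts(cam,(0,120,50),(8,255,255),.035,.08,yr=(-.05,.1)); t=b[b[:,2]>.059]; print(rect(t),np.polyfit(t[:,0],t[:,1],1)[0]*57.3, b.min(0),b.max(0))
E
```

```text
from [ 0.4717 -0.0812  0.0197] [179.9084   0.1276  93.371 ] t 9.025 F [-1.806  -3.8836  7.6068] w 0.6949428878440367
d cm [8.237  0.018  0.2501] w deg [0.0917 0.1276 0.0711]
(array([476.9,  30.7]), array([123. ,  15.4]), 1.56) 2.9100061684521785 [0.4151 0.0228 0.0467] [0.5411 0.0405 0.0672]
(array([465.2,  37.1]), array([144. ,  21.3]), 3.76) 2.3402890541072776 [0.3929 0.0222 0.0534] [0.5376 0.047  0.0681]
```

View pics/pre.png

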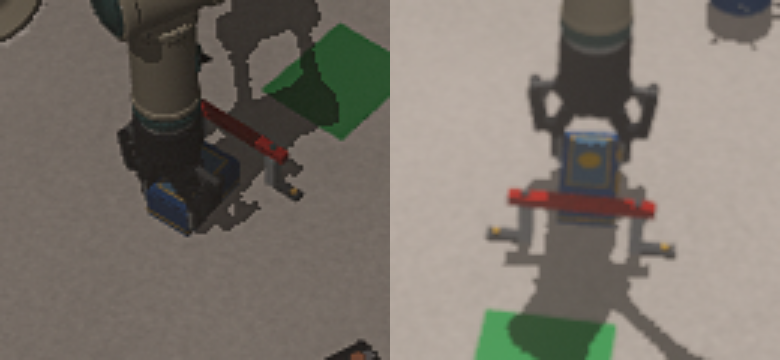

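Request:
{"op": "carry_out", "data": {"targets": [{"wx": 0,"wy": 0,"wz": 0.1,"dx": 0.6,"dy": 0,"dz": 0,"grip": 0.1},{"wx": 0,"wy": 0,"wz": 0.2,"dx": 1.7,"dy": 0,"dz": 0,"grip": 0.1},{"wx": 0,"wy": 0,"wz": 0.3,"dx": 3,"dy": 0,"dz": 0,"grip": 0.1},{"wx": 0,"wy": 0,"wz": 0.3,"dx": 4.3,"dy": 0,"dz": 0,"grip": 0.1},{"wx": 0,"wy": 0,"wz": 0.3,"dx": 5.6,"dy": 0,"dz": 0,"grip": 0.1},{"wx": 0,"wy": 0,"wz": 0.3,"dx": 6.9,"dy": 0,"dz": 0,"grip": 0.1},{"wx": 0,"wy": 0,"wz": 0.3,"dx": 8,"dy": 0,"dz": 0,"grip": 0.1},{"wx": 0,"wy": 0,"wz": 0.3,"dx": 8.2,"dy": 0,"dz": 0,"grip": 0.1}]}}

```text
t: 10.12
eef_pos: [0.4683, 0.0008, 0.0198]
ee_rot: [3.137, 0.003, 1.625]
wrist_force: [-0.1, -6.0, 5.7]
width: 0.692
```

Request:
{"op": "carry_out", "data": {"targets": [{"wx": 0,"wy": 0,"wz": 0,"dx": 0,"dy": 0,"dz": 0,"grip": -1},{"wx": 0,"wy": 0,"wz": 0,"dx": 0,"dy": 0,"dz": 0,"grip": -1},{"wx": 0,"wy": 0,"wz": 0,"dx": 0,"dy": 0,"dz": 0,"grip": -1},{"wx": 0,"wy": 0,"wz": 0,"dx": 0,"dy": 0,"dz": 0,"grip": -1}]}}

```text
t: 10.62
eef_pos: [0.4663, 0.0013, 0.0182]
ee_rot: [-3.141, -0.0, 1.622]
wrist_force: [-0.3, 0.2, 0.8]
width: 0.996
```

Request:
{"op": "carry_out", "data": {"targets": [{"wx": 0,"wy": 0,"wz": 0,"dx": 0,"dy": 0,"dz": -4,"grip": -1},{"wx": 0,"wy": 0,"wz": 0,"dx": 0,"dy": 0,"dz": -9,"grip": -1},{"wx": 0,"wy": 0,"wz": 0,"dx": 0,"dy": 0,"dz": -12,"grip": -1},{"wx": 0,"wy": 0,"wz": 0,"dx": 0,"dy": 0,"dz": -12,"grip": -1}]}}

```text
t: 11.12
eef_pos: [0.4682, 0.0011, 0.1405]
ee_rot: [3.136, 0.001, 1.622]
wrist_force: [0.2, 0.3, -0.6]
width: 1.001
```

```bash
python3 chk.py .465 .04 out.png; python3 -c "
from m import *
row([.4635,.071,.015],93)"
```

```text
scene 489 all (array([470.4,  28.9]), array([105.4, 101. ]), 43.03) [0.0408 0.048  0.0552]
 top 211 (array([466.7,  32.3]), array([99.4, 90.7]), 45.88) [0.4672 0.0283 0.0463] n [-0.0017  0.0016  1.    ]
 lm 0.59 [0.4695 0.0378 0.023 ]
side 620 all (array([465.5,  41.2]), array([100.5, 112.7]), 36.12) [0.0435 0.0492 0.0551]
 top 368 (array([466.1,  40.3]), array([ 96.2, 102.3]), 39.87) [0.464  0.0481 0.0466] n [-0.0041  0.0083  1.    ]
 lm 0.67 [0.4696 0.044  0.023 ]
from [0.4652 0.0015 0.1369] [-179.8227   -0.0333   92.9282] t 11.325 F [ 0.1253  0.3609 -0.6453] w 1.001610660082368
d cm [ 6.9472  0.2203 12.1901] w deg [-0.1772 -0.0334 -0.0717]
```

View pics/out.png

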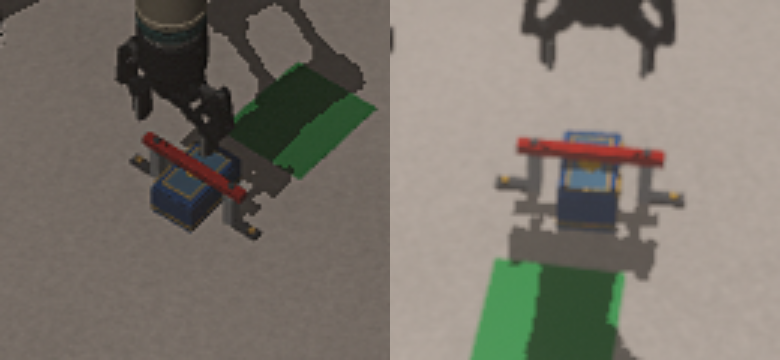

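Request:
{"op": "carry_out", "data": {"targets": [{"wx": 0,"wy": 0,"wz": 0,"dx": 4,"dy": 0.2,"dz": 0,"grip": -1},{"wx": 0,"wy": 0,"wz": 0,"dx": 7,"dy": 0.2,"dz": 0,"grip": -1},{"wx": 0,"wy": 0,"wz": 0,"dx": 7,"dy": 0.2,"dz": 0,"grip": -1},{"wx": 0,"wy": 0,"wz": 0,"dx": 7,"dy": 0.2,"dz": 4,"grip": -1},{"wx": 0,"wy": 0,"wz": 0,"dx": 7,"dy": 0.2,"dz": 8,"grip": -1},{"wx": 0,"wy": 0,"wz": 0,"dx": 7,"dy": 0.2,"dz": 8,"grip": -1}]}}

```text
t: 12.08
eef_pos: [0.4617, 0.0705, 0.0554]
ee_rot: [-3.133, 0.0, 1.622]
wrist_force: [0.0, -0.3, -0.6]
width: 1.001
```

Request:
{"op": "carry_out", "data": {"targets": [{"wx": 0,"wy": 0,"wz": 0,"dx": 0,"dy": 0,"dz": 1.5,"grip": -1},{"wx": 0,"wy": 0,"wz": 0,"dx": 0,"dy": 0,"dz": 3,"grip": -1},{"wx": 0,"wy": 0,"wz": 0,"dx": 0,"dy": 0,"dz": 4,"grip": -1},{"wx": 0,"wy": 0,"wz": 0,"dx": 0,"dy": 0,"dz": 4,"grip": -1}]}}

```text
t: 12.58
eef_pos: [0.4649, 0.071, 0.0184]
ee_rot: [-3.141, 0.0, 1.622]
wrist_force: [-0.2, -0.8, -0.1]
width: 1.004
```

Request:
{"op": "carry_out", "data": {"targets": [{"wx": 0,"wy": 0,"wz": 0,"dx": 0,"dy": 0,"dz": 0,"grip": 0.1},{"wx": 0,"wy": 0,"wz": 0,"dx": 0,"dy": 0,"dz": 0,"grip": 0.1},{"wx": 0,"wy": 0,"wz": 0,"dx": 0,"dy": 0,"dz": 0,"grip": 0.1},{"wx": 0,"wy": 0,"wz": 0,"dx": 0,"dy": 0,"dz": 0,"grip": 0.1}]}}

```text
t: 13.08
eef_pos: [0.4647, 0.0713, 0.0191]
ee_rot: [3.142, 0.0, 1.622]
wrist_force: [-2.4, 1.3, 6.5]
width: 0.691
```

```bash
python3 chk.py .465 .04 grip2.png; python3 -c "
from m import *
row([.4753,.2527,.017],91)"
```

```text
scene 518 all (array([464.7,  31.6]), array([119.5, 102.1]), 1.74) [0.0409 0.0482 0.0557]
 top 228 (array([465.7,  31.6]), array([117.6, 102.1]), 1.74) [0.4671 0.0309 0.0464] n [ 0.0121 -0.0048  0.9999]
 lm 0.88 [0.4711 0.0354 0.023 ]
side 454 all (array([462.9,  64.8]), array([118.2,  55. ]), 3.81) [0.0411 0.0484 0.0554]
 top 211 (array([468.1,  64.8]), array([100.5,  53.6]), 4.26) [0.4681 0.0693 0.0467] n [-0.0174  0.0402  0.999 ]
 lm 0.94 [0.4731 0.0313 0.023 ]
from [0.4647 0.0713 0.0191] [179.9987   0.0085  92.936 ] t 13.275 F [-2.4425  0.6022  5.7542] w 0.6889851706732463
d cm [18.0606  1.9916  0.2065] w deg [0.0014 0.0084 1.936 ]
```

Request:
{"op": "carry_out", "data": {"targets": [{"wx": 0,"wy": 0,"wz": 0,"dx": 0.6,"dy": 0,"dz": 0,"grip": 0.1},{"wx": 0,"wy": 0,"wz": 0,"dx": 1.7,"dy": 0,"dz": 0,"grip": 0.1},{"wx": 0,"wy": 0,"wz": 0,"dx": 3,"dy": 0,"dz": 0,"grip": 0.1},{"wx": 0,"wy": 0,"wz": 0,"dx": 4.3,"dy": 0,"dz": 0,"grip": 0.1},{"wx": 0,"wy": 0,"wz": 0,"dx": 5.6,"dy": 0,"dz": 0,"grip": 0.1},{"wx": 0,"wy": 0,"wz": 0,"dx": 6.9,"dy": 0,"dz": 0,"grip": 0.1},{"wx": 0,"wy": 0,"wz": 0,"dx": 8,"dy": 0.2,"dz": 0,"grip": 0.1},{"wx": 0,"wy": 0,"wz": 0,"dx": 8.5,"dy": 0.2,"dz": 0,"grip": 0.1}]}}

```text
t: 14.28
eef_pos: [0.4634, 0.1559, 0.0191]
ee_rot: [3.14, 0.002, 1.625]
wrist_force: [0.1, -5.4, 5.8]
width: 0.691
```

Request:
{"op": "carry_out", "data": {"targets": [{"wx": 0,"wy": 0,"wz": 0.2,"dx": 0.8,"dy": 0.2,"dz": 0,"grip": 0.1},{"wx": 0,"wy": 0,"wz": 0.5,"dx": 2,"dy": 0.5,"dz": 0,"grip": 0.1},{"wx": 0,"wy": 0,"wz": 0.8,"dx": 3.3,"dy": 0.8,"dz": 0,"grip": 0.1},{"wx": 0,"wy": 0,"wz": 1.1,"dx": 4.6,"dy": 1.1,"dz": 0,"grip": 0.1},{"wx": 0,"wy": 0,"wz": 1.4,"dx": 6,"dy": 1.4,"dz": 0,"grip": 0.1},{"wx": 0,"wy": 0,"wz": 1.7,"dx": 7.4,"dy": 1.6,"dz": 0,"grip": 0.1},{"wx": 0,"wy": 0,"wz": 1.9,"dx": 8.7,"dy": 1.8,"dz": 0,"grip": 0.1},{"wx": 0,"wy": 0,"wz": 1.9,"dx": 9.5,"dy": 1.8,"dz": 0,"grip": 0.1}]}}

```text
t: 15.28
eef_pos: [0.4763, 0.2516, 0.0191]
ee_rot: [3.14, 0.002, 1.591]
wrist_force: [0.2, -5.7, 5.4]
width: 0.694
```

Request:
{"op": "carry_out", "data": {"targets": [{"wx": 0,"wy": 0,"wz": 0,"dx": 0,"dy": 0,"dz": 0,"grip": 0.1},{"wx": 0,"wy": 0,"wz": 0,"dx": 0,"dy": 0,"dz": 0,"grip": -1},{"wx": 0,"wy": 0,"wz": 0,"dx": 0,"dy": 0,"dz": 0,"grip": -1},{"wx": 0,"wy": 0,"wz": 0,"dx": 0,"dy": 0,"dz": 0,"grip": -1},{"wx": 0,"wy": 0,"wz": 0,"dx": 0,"dy": 0,"dz": 0,"grip": -1}]}}

```text
t: 15.9
eef_pos: [0.4756, 0.2521, 0.0182]
ee_rot: [-3.142, 0.0, 1.589]
wrist_force: [0.3, -0.0, 0.2]
width: 1.001
```

Request:
{"op": "carry_out", "data": {"targets": [{"wx": 0,"wy": 0,"wz": 0,"dx": 0,"dy": 0,"dz": -4,"grip": -1},{"wx": 0,"wy": 0,"wz": 0,"dx": 0,"dy": 0,"dz": -9,"grip": -1},{"wx": 0,"wy": 0,"wz": 0,"dx": 0,"dy": 0,"dz": -15,"grip": -1},{"wx": 0,"wy": 0,"wz": 0,"dx": -5,"dy": 0,"dz": -20,"grip": -1},{"wx": 0,"wy": 0,"wz": 0,"dx": -10,"dy": 0,"dz": -20,"grip": -1},{"wx": 0,"wy": 0,"wz": 0,"dx": -10,"dy": 0,"dz": -20,"grip": -1}]}}

```text
t: 16.65
eef_pos: [0.4777, 0.1492, 0.2194]
ee_rot: [3.14, 0.001, 1.584]
wrist_force: [0.2, 0.3, -0.4]
width: 1.001
```

```bash
python3 chk.py .475 .22 fin.png; python3 -c "
from m import *
for c in('scene','side'):
    g=hsvpts(c,(45,80,30),(80,255,255),-.02,.02); print(rect(g))
    b=hsvpts(c,(0,120,50),(8,255,255),.035,.08,yr=(-.05,.1)); print('bar',rect(b))"
```

```text
scene 479 all (array([477. , 213.9]), array([ 69.6, 104.8]), 1.35) [0.0406 0.0466 0.0494]
 top 201 (array([480. , 212.3]), array([ 59.4, 100.3]), 0.12) [0.4786 0.2133 0.0451] n [-0.0093 -0.0003  1.    ]
 lm 0.57 [0.4759 0.2103 0.023 ]
side 812 all (array([476.7, 219.8]), array([ 63.5, 108.8]), 1.41) [0.0444 0.0477 0.0499]
 top 540 (array([476.2, 221.6]), array([ 60.6, 102. ]), 0.85) [0.477  0.2229 0.0457] n [-0.008  -0.0002  1.    ]
 lm 0.64 [0.4823 0.2096 0.023 ]
(array([476.7, 217.1]), array([132.1, 160.1]), 0.88)
bar (array([467. ,  32.2]), array([149.7,  21.8]), 2.97)
(array([476.3, 216.8]), array([126.8, 165.4]), 0.59)
bar (array([465.5,  34.2]), array([144.6,  23. ]), 1.9)
```

View pics/fin.png

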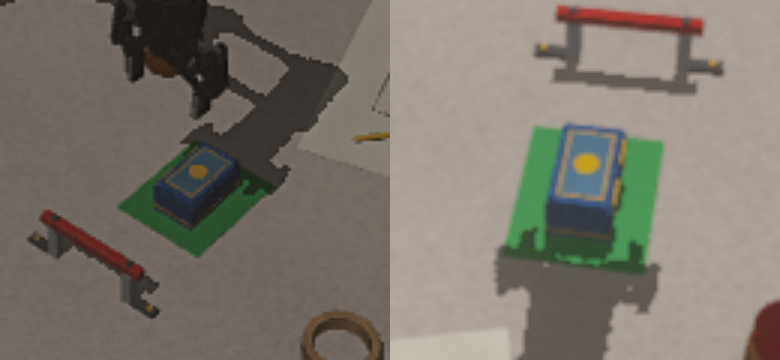

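The box sits shut on the card, centred at about (0.477, 0.217) and lined up with it. The gauge has not moved and the gripper is clear.

```bash
python3 -c "
from bench import arm
print(arm.job_done())"
```

```text
the job is handed in; nothing more can be done
None
```

The job is done and handed in: the box is shut and lies wholly on the green card beyond the bar.

- **Lid:** I pressed it shut with the closed fingertips, at under 10 N in every reading taken. Afterwards the lid top measured level at about 46 mm.
- **Under the bar:** I gripped the box across its width and slid it flat along the bench under the bar. I then let go, re-gripped it on the far side and drew it onto the card. So it was slid in a light grip rather than pushed from behind.
- **Final position:** The box centre is at about (0.477, 0.217) and the card centre at (0.476, 0.217). The two are aligned to within about 1°, leaving roughly 30 mm of card on every side.
- **Gauge:** The wrist-force readings stayed below 10 N while the box was sliding and showed no jolt. The bar was where it had been at the start.
- **Other objects:** The gripper's path stayed clear of the mug, jar, tape roll and ring stand. I did not measure their positions again at the end.
- **Time:** The last move ended at about 17 s, well within the 58 s limit.

The two cameras disagreed by up to about 10 mm along y on the box position, and by 1–2° on the bar's angle. Both differences were smaller than the room available.

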